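# Lengthen the bar tray's telescopic stop by two holes

## Robot

A 7-joint arm with a two-finger parallel gripper is mounted at the origin on the work surface. World frame = base frame: x ahead of the robot, y to its left, z up, the work surface at z = 0. Lengths are in m, angles in rad, forces in N, time in s.
With the tool pointing down it reaches from about 0.425 to 0.875 m from the base axis. Payload 4.7 kg.
Tool frame: the origin (TCP) lies midway between the tips of the shut fingers; the grasp point (between the pads) lies 19 mm behind it; y points along the fingers, z is the direction in which the jaws open and shut, and the axes are right-handed (so a half turn about y gives the same grasp; the last joint's range is limited). The gripper opens to 87 mm and grips with 3 to 60 N. Pads are 19 mm wide; open, the fingers measure 117 mm over their backs; the gripper's body (75 mm by 190 mm) begins 51 mm behind the grasp point.
Start: joints at [1.189, 0.321, -0.07, 1.45, 0.023, 1.371, -0.057], TCP at [0.251, -0.6, 0.223] pointing down, gripper open.
Joint ranges: [-2.86, 2.86], [-0.3, 2.09], [-1.38, 1.24], [0.06, 2.45], [-1.56, 4.7], [0.09, 2.05], [-2.69, 2.69]. Speed limits (rad/s): [2.57, 2.57, 3.14, 3.14, 3.14, 3.14, 3.14].

## Interface

Orientations are given as a rotation vector (axis times angle).
In Python, from bench import ctrl gives the robot as it stands.
- The arm moves only by the tool play_rows, never from a script. Its arguments are lists of equal length, an entry for each row: "translation": the shift along the tool's x, y, z in mm, a list of three; "turn": the turn, a rotation vector about the tool's x, y, z in rad, a list of three; "fingers": the opening, from -1 (shut) to 1 (fully open), so that 0 is half open. In form: {"translation": [[dx, dy, dz], ...], "turn": [[wx, wy, wz], ...], "fingers": [fingers, ...]}. A call has exactly 10 rows; each row shifts and turns the commanded pose from where the row before left it, along the tool's axes as they then stand; what a row does not reach is not made up. A row lasts 1/12 s, in which the tool goes at most 41.7 mm and 7.16 degrees, less where a joint would pass 70% of its speed; a pose out of reach is approached as far as the arm can. A call with a gripper value outside its range is refused whole. The fingers move at their own pace and stop on an object; "grip_force" is the grip in N (left out, the last holds). Time passes only in rows, so rows that do not move let the fingers close, or fill a call up. It gives the time, the measured TCP pose, the force and the opening at its end, in the units of the state.
- ctrl.get_state(): the state, without advancing time (a new reading comes with each control period).
- ctrl.get_image(name): name is "scene" or "top" or "wrist"; returns the picture (480x640x3 uint8, blue, green, red); there is no depth.
- ctrl.camera_info(name): a dict with "camera_matrix" (3x3 intrinsics, pixels), "R" (3x3) and "t" (3): a world point X has camera coordinates R X + t. Camera axes: x right, y down, z forward; pixel columns grow to the right and rows downward; lengths in m; the calibration is good to about 2 mm. A picture is of the moment at which its call begins: read the wrist's pose just before it. camera_info takes no time and is no camera call; for the wrist camera it gives the pose at the moment of the call.
- ctrl.close_job(): hands the job in, once; it reports no verdict.
The state is a dict: "time": time; "joint_positions": joint angles; "qd": joint speeds; "joint_torque": joint torques, N m; "position": TCP position; "tool_rot": TCP orientation; "ft_force": force on the tool from outside, world axes, zero at the start; "torque": the same for the moment, N m; "grip_width": opening from 0.0 (shut) to 1.0 (fully open).
Only numpy, scipy, OpenCV 4.12 (cv2) and the standard library are available. Lean on these libraries where they do the work, as an engineer would, in place of code of your own. Each camera call takes 0.05 s, during which the arm holds its last target.

## Task

The blue telescopic length stop over the sloping bar tray is set for the last batch: lengthen it by two holes. Press the red spring button in, slide the blue sleeve up the slope until the button pops out in the next hole, then press and slide again for the second hole, letting it latch in each hole in turn and never sliding past the second one; once it latches stop pulling, do not force it. Let go with the button standing fully out, and leave the other things on the bench where they are.

Things in the scene. Friction and masses are not known exactly. Their poses are not given: they have to be found in the camera images.
- bar_tray: Grey sloping tray, 360 x 150 mm, on a dark 420 x 200 mm foot, fixed. Over its middle a fixed square steel inner tube climbs away from the robot at 30 degrees above horizontal. Origin: bench level, straight below the button (the tube's axis passes 170 mm above it); x level, the way the slope climbs; y level, to the left; the button stands out on the -y side; z up.
- tray_mid (a point): Point on the tube's axis level with the button, fixed; axes as the tray's. Square to the slope, the tray's floor lies 60 mm below it; the tray's side lips (70 to 75 mm either side) stand 16 mm above the floor, the steel bars lying in it at most 18 mm.
- sleeve (a joint): Metres the blue outer sleeve (40 x 40 x 215 mm, 0.4 kg) has been slid up the slope: 0 at the start, button in the uppermost hole; 0.040 and 0.080 the next two holes, 0.120 the last. Holes 18 mm across in its -y side, a white line across the top at each; 1 mm play. Stays where left; drag about 6 N, 14 to 20 N while the dome is forced under the wall. Once latched, more than 18 N harms it.
- sleeve_top (a point): Middle of the sleeve's upper end; x up the slope, y away from the button's side, z square to the slope. Here an aluminium stop plate 50 mm wide stands across the sleeve, from 45 mm below to 85 mm above its axis, at first 70 mm up the slope from the button: an upright gripper strikes it; one square to the slope (tilted 30 degrees, hand leaning towards the robot) does not.
- button (a joint): Metres the button is pressed in: 0 fully out, 0.009 flush with the sleeve's side (5.5 N), 0.012 under its wall (6.4 N); 2.5 N to start. Flush (sleeve squeezed between two fingers, one over the button) the sleeve can be dragged along; the wall then holds the button down till the next hole, where at 20 mm/s or less it springs out and locks both ways. At 6 mm or less it does not let go.
- button_tip (a point): Tip of the red domed button, 16 mm across, 9 mm out of the sleeve's -y side, 29 mm from the tube's axis; x up the slope, y level, from the tip into the button, z square to the slope. It sits in the fixed inner tube and never moves along the slope. Width over button and sleeve 49 mm, over the sleeve alone 40 mm.
- holder_a: Bystander: dark steel tool holder standing on its nose, 63 mm across, 115 tall; leave alone. Origin: underside.
- holder_b: Bystander: bright steel tool holder, 63 mm across, 115 tall; leave alone. Origin: underside.
- carton_a: Bystander: closed carton 130 x 90 x 60; leave alone. Origin: underside.
- carton_b: Bystander: closed carton 120 x 85 x 45, lying on carton_a; leave alone. Origin: underside.
- carton_c: Bystander: closed carton 120 x 80 x 50; leave alone. Origin: underside.
- jar: Bystander: jar 70 mm across, 90 tall; leave alone. Origin: underside.

How it is judged:
By the outcome, as a careful person would: the job done as asked, in the order asked, and still so for the second after the job is handed in, with the robot touching nothing.
It also fails if it takes over 45 s, if anything falls off the work surface, if the arm or the gripper's body presses on something with over 40 N, if the wrist force passes 120 N, or if a joint passes its speed limit or range.

## Working session

There is one attempt and no reset: what is moved stays moved. The work goes in short steps, Python scripts to look and compute and a tool call to move; the robot and the scene stay as the last step left them, time stands still between calls to the robot, and variables do not carry over. Pictures are saved under pics/ and viewed, and the job is handed in when it is done.

Besides the shell and the picture viewer there is one more tool, called as name(argument=value, ...) on one line, values as JSON. play_rows: Moves the arm, as the interface text tells. Its arguments: {"type":"object","properties":{"translation":{"type":"array"},"turn":{"type":"array"},"fingers":{"type":"array"},"grip_force":{"type":"number"}},"required":["translation","turn","fingers"]}

```bash
ls; mkdir -p pics
python3 - <<'E'
from bench import ctrl
import cv2,numpy as np
s=ctrl.get_state()
print({k:np.round(v,3) for k,v in s.items()})
for n in ["scene","top","wrist"]:
    print(n,ctrl.camera_info(n))
    cv2.imwrite(f"pics/{n}0.png",ctrl.get_image(n))
E
```

```text
pics
{'time': np.float64(0.0), 'joint_positions': array([ 1.189,  0.322, -0.07 ,  1.452,  0.023,  1.371, -0.057]), 'qd': array([ 0.   ,  0.   ,  0.002, -0.   ,  0.001, -0.   ,  0.001]), 'joint_torque': array([ 0.0000e+00, -4.9128e+01, -4.0400e-01, -3.1253e+01, -6.4000e-02,
        4.4000e-02,  0.0000e+00]), 'position': array([ 0.25 , -0.599,  0.221]), 'tool_rot': array([-0.402,  2.006, -2.002]), 'ft_force': array([ 1.032, -0.465,  0.091]), 'torque': array([-0.028,  0.035, -0.015]), 'grip_width': np.float64(1.005)}
scene {'camera_matrix': array([[616.31037105,   0.        , 320.24076527],
       [  0.        , 616.31037105, 234.35516362],
       [  0.        ,   0.        ,   1.        ]]), 'R': array([[ 0.60216286,  0.79829884,  0.01090187],
       [ 0.50500526, -0.37028204, -0.77965434],
       [-0.61836039,  0.47498439, -0.62611521]]), 't': array([-0.31591947, -0.19549574,  2.03395622])}
top {'camera_matrix': array([[477.67718573,   0.        , 320.16458317],
       [  0.        , 477.67718573, 231.24577527],
       [  0.        ,   0.        ,   1.        ]]), 'R': array([[-0.01315045, -0.99989631,  0.00586804],
       [-0.98516306,  0.01195194, -0.17120424],
       [ 0.17111636, -0.00803238, -0.98521808]]), 't': array([-0.02663786,  0.56863837,  1.09519436])}
wrist {'camera_matrix': array([[353.83904713,   0.        , 319.6041572 ],
       [  0.        , 353.83904713, 241.40488038],
       [  0.        ,   0.        ,   1.        ]]), 'R': array([[ 0.38531807, -0.92278183, -0.00191956],
       [-0.89166578, -0.37285925,  0.25672575],
       [-0.23761758, -0.09720947, -0.96648239]]), 't': array([-0.64858369, -0.03034954,  0.39019989])}
```

View pics/scene0.png

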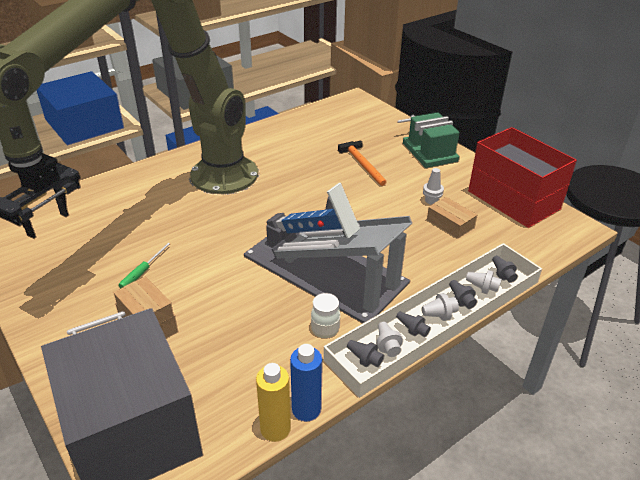

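View pics/top0.png

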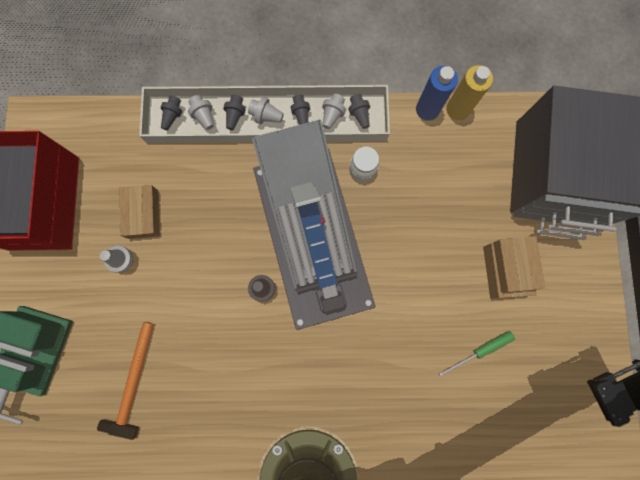

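View pics/wrist0.png

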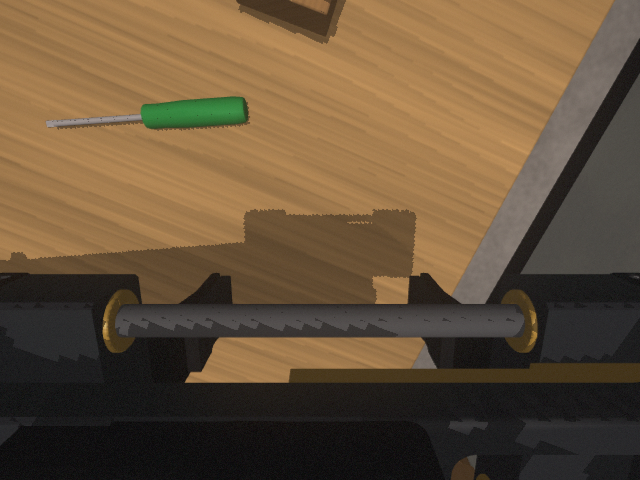

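The scene view shows the tray near (330,245) with the blue sleeve and the red button at about (322,222). In the top view the sleeve runs from (328,290) up to (308,195). The slope climbs to +x and slightly +y. I'll zoom in next.

Run:
```python
import cv2
a=cv2.imread("pics/top0.png")[110:335,240:390]
cv2.imwrite("pics/topz.png",cv2.resize(a,None,fx=2.66,fy=2.66,interpolation=2))
a=cv2.imread("pics/scene0.png")[170:330,235:425]
cv2.imwrite("pics/scenez.png",cv2.resize(a,None,fx=4,fy=3.75,interpolation=2))
```

```text
(no output)
```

View pics/topz.png

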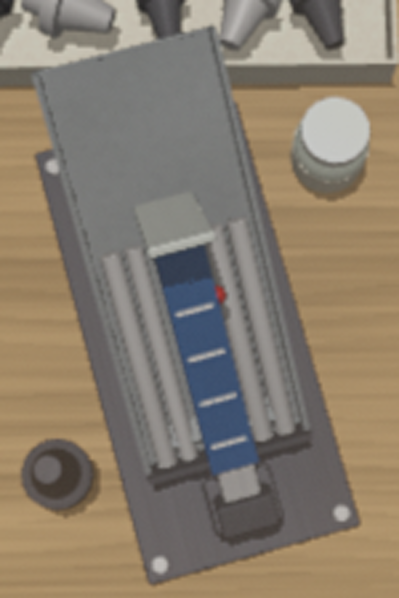

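View pics/scenez.png

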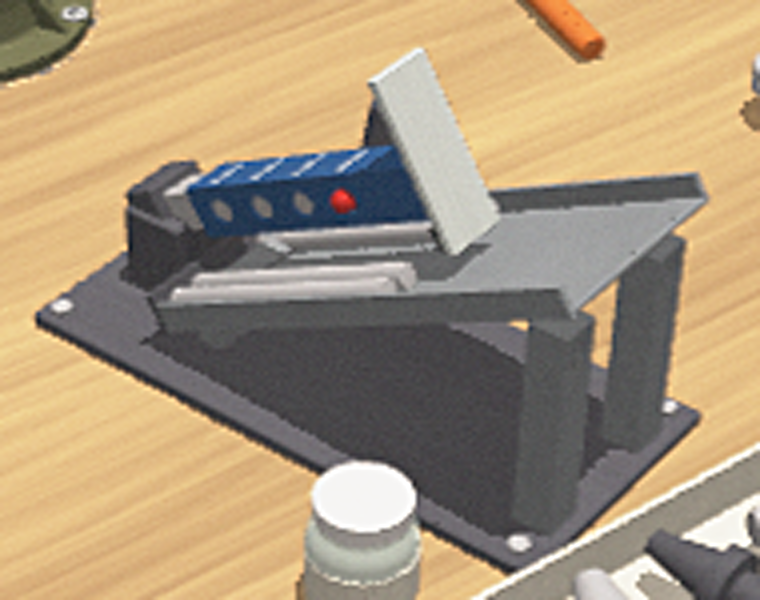

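```bash
cat > fit.py <<'E'
import numpy as np
from scipy.optimize import least_squares
from bench import ctrl
c,s=np.cos(np.pi/6),np.sin(np.pi/6)
def T(p,yaw):
    X=np.array([np.cos(yaw),np.sin(yaw),0]);Y=np.array([-np.sin(yaw),np.cos(yaw),0]);Z=np.array([0,0,1.])
    return np.array([X*c+Z*s,Y,-X*s+Z*c]).T   # columns u,v,w
def proj(ci,P):
    q=ci["R"]@P+ci["t"]; q=ci["camera_matrix"]@q; return q[:2]/q[2]
if __name__=="__main__":
    tz=lambda x,y:(x/2.66+240-.3,y/2.66+110-.3)
    sz=lambda x,y:(x/4+235-.4,y/3.75+170-.4)
    obs=[]
    for i,(x,y) in enumerate([(195,311),(206,356),(218,401),(229,443)]): obs.append(("top",(-.04*i,0,.02),tz(x,y)))
    obs+= [("top",(0,-.026,.002),tz(221,295)),("top",(-.145,.02,.02),tz(213,473)),("top",(-.145,-.02,.02),tz(259,463))]
    for i,(x,y) in enumerate([(354,160),(310,165),(268,170),(229,175)]): obs.append(("scene",(-.04*i,0,.02),sz(x,y)))
    for i,(x,y) in enumerate([(304,204),(263,207),(223,210)]): obs.append(("scene",(-.04*(i+1),-.02,0),sz(x,y)))
    obs.append(("scene",(0,-.026,0),sz(343,201)))
    ci={n:ctrl.camera_info(n) for n in("top","scene")}
    def res(p):
        M=T(None,p[3])
        return np.concatenate([proj(ci[n],np.array(p[:3])+M@np.array(l))-o for n,l,o in obs])
    f=least_squares(res,[.6,0,.17,.2],loss="soft_l1")
    print(f.x); print(np.round(res(f.x).reshape(-1,2),1))
    g=least_squares(lambda q:res([q[0],q[1],.17,q[2]]),[.6,0,.2],loss="soft_l1")
    print(g.x); print(np.round(res([g.x[0],g.x[1],.17,g.x[2]]).reshape(-1,2),1))
E
python3 fit.py
```

```text
[ 0.56416914 -0.01368939  0.17103472  0.27155633]
[[-0.7 -0.2]
 [-0.2 -0.1]
 [-0.2 -0.4]
 [ 0.  -0.1]
 [ 0.1 -0.2]
 [ 0.   1.1]
 [ 0.1 -0.3]
 [-0.1 -0.1]
 [ 0.1 -0.1]
 [ 0.2 -0.3]
 [-0.  -0.5]
 [-0.1 -0.1]
 [-0.3  0.2]
 [-0.3  0.3]
 [-0.5  0.8]]
[ 0.5639959  -0.01348693  0.27237328]
[[-0.8 -0. ]
 [-0.3  0.1]
 [-0.3 -0.3]
 [-0.   0. ]
 [ 0.   0. ]
 [-0.   1.2]
 [ 0.  -0.2]
 [-0.1  0.2]
 [ 0.1  0.1]
 [ 0.2 -0. ]
 [-0.  -0.2]
 [-0.1  0.2]
 [-0.2  0.4]
 [-0.3  0.6]
 [-0.5  1.1]]
```

Run:
```python
from bench import ctrl
import numpy as np
from scipy.spatial.transform import Rotation as Ro
from fit import T
s=ctrl.get_state(); R=Ro.from_rotvec(s["tool_rot"]).as_matrix(); print(np.round(R,3))
ci=ctrl.camera_info("wrist"); C=-ci["R"].T@ci["t"]
print("cam in tool mm",R.T@(C-s["position"])*1e3, "view dir tool",R.T@ci["R"][2])
M=T(0,.272); print(np.round(M,3))
for sg in(1,-1):
    Rt=np.array([sg*M[:,0],-M[:,2],sg*M[:,1]]).T
    print(sg,np.linalg.det(Rt),(Ro.from_matrix(R).inv()*Ro.from_matrix(Rt)).as_rotvec())
    print("tcp",np.array([.564,-.0135,.17])-M[:,2]*.019)
```

```text
[[-0.923 -0.001  0.386]
 [-0.386  0.001 -0.923]
 [ 0.    -1.    -0.001]]
cam in tool mm [ -70.72887955 -162.10079927   -0.42811233] view dir tool [ 2.56617738e-01  9.66512942e-01 -2.62539719e-04]
[[ 0.834 -0.269 -0.482]
 [ 0.233  0.963 -0.134]
 [ 0.5    0.     0.866]]
1 1.0000000000000002 [ 0.78242078 -2.91890403 -0.05060585]
tcp [ 0.57315074 -0.01094774  0.15354552]
-1 1.0000000000000002 [0.03383444 0.12059681 0.52311671]
tcp [ 0.57315074 -0.01094774  0.15354552]
```

play_rows(translation=[[-22,-8,-21],[-22,-8,-21],[-22,-8,-21],[-22,-8,-21],[-22,-8,-21],[-22,-8,-21],[-22,-8,-21],[-22,-8,-21],[-22,-8,-21],[-22,-8,-21]], turn=[[0,0,0],[0,0,0],[0,0,0],[0,0,0],[0,0,0],[0,0,0],[0,0,0],[0,0,0],[0,0,0],[0,0,0]], fingers=[1,1,1,1,1,1,1,1,1,1], grip_force=30)

```text
time: 0.98
position: [0.3728, -0.3196, 0.3028]
tool_rot: [-0.402, 2.004, -2.004]
ft_force: [0.6, 0.2, -0.8]
grip_width: 1.0
```

play_rows(translation=[[-22,0,-21],[-22,0,-21],[-22,0,-21],[-22,0,-21],[-22,0,-21],[-22,0,-21],[-22,0,-21],[-22,0,-21],[-22,0,-21],[-22,0,-21]], turn=[[0,0,0],[0,0,0],[0,0,0],[0,0,0],[0,0,0],[0,0,0],[0,0,0],[0,0,0],[0,0,0],[0,0,0]], fingers=[1,1,1,1,1,1,1,1,1,1])

```text
time: 1.82
position: [0.4948, -0.0412, 0.3024]
tool_rot: [-0.402, 2.004, -2.005]
ft_force: [0.3, 0.1, -0.1]
grip_width: 1.001
```

play_rows(translation=[[0,0,0],[0,0,0],[0,0,0],[0,0,0],[0,0,0],[0,0,0],[0,0,0],[0,0,0],[0,0,0],[0,0,0]], turn=[[0.0038,0.0134,0.0581],[0.0038,0.0134,0.0581],[0.0038,0.0134,0.0581],[0.0038,0.0134,0.0581],[0.0038,0.0134,0.0581],[0.0038,0.0134,0.0581],[0.0038,0.0134,0.0581],[0.0038,0.0134,0.0581],[0.0038,0.0134,0.0581],[0,0,0]], fingers=[1,1,1,1,1,1,1,1,1,1])

```text
time: 2.65
position: [0.5145, -0.0484, 0.3]
tool_rot: [0.169, 1.912, -1.781]
ft_force: [-0.3, 0.5, -0.4]
grip_width: 1.004
```

```bash
cat > st.py <<'E'
from bench import ctrl
import numpy as np, sys, cv2
from scipy.spatial.transform import Rotation as Ro
from fit import T
M=T(0,.272); MID=np.array([.564,-.0135,.17])
def st():
    s=ctrl.get_state(); R=Ro.from_rotvec(s["tool_rot"]).as_matrix()
    Rt=np.array([-M[:,0],-M[:,2],-M[:,1]]).T
    uvw=M.T@(s["position"]-MID)*1e3
    print("t",round(float(s["time"]),2),"tcp uvw mm",np.round(uvw,1),"F uvw",np.round(M.T@s["ft_force"],1),"M",np.round(M.T@s["torque"],2),"width mm",round(float(s["grip_width"])*87,1),"turn err",np.round(Ro.from_matrix(R.T@Rt).as_rotvec(),3))
    return s
if __name__=="__main__":
    st()
    for a in sys.argv[1:]:
        n,f=a.split(":"); cv2.imwrite("pics/"+f+".png",ctrl.get_image(n))
E
python3 st.py wrist:w1 top:t1; python3 -c "
from bench import ctrl;print(ctrl.get_state()['joint_positions'])"
```

```text
t 2.65 tcp uvw mm [ 15.6 -20.3 141.1] F uvw [-0.3  0.5 -0.2] M [-0.    0.65 -0.06] width mm 87.3 turn err [0.01  0.012 0.06 ]
[ 0.37265111 -0.30073568 -0.14582875  1.99661831 -0.30575651  1.05252781
 -0.95919295]
```

View pics/w1.png

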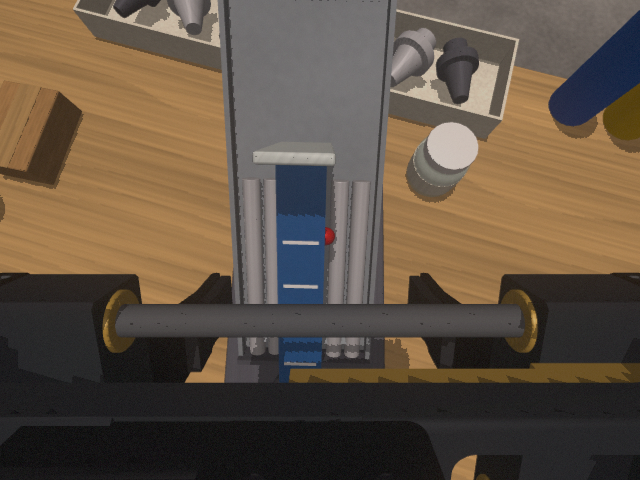

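The wrist view shows the sleeve at columns 278–325, with the button at (329,236) to its right and the plate at (293,157). Joint 2 is at its lower limit, so I'll go down the slope normal, which should bring it back into range.

play_rows(translation=[[0,8,-2],[0,8,-2],[0,8,-2],[0,8,-2],[0,8,-2],[0,8,-2],[0,8,-2],[0,8,-2],[0,8,-2],[0,8,-2]], turn=[[0,0,0],[0,0,0],[0,0,0],[0,0,0],[0,0,0],[0,0,0],[0,0,0],[0,0,0],[0,0,0],[0,0,0]], fingers=[1,1,1,1,1,1,1,1,1,1])

```text
time: 3.58
position: [0.544, -0.0189, 0.2293]
tool_rot: [0.169, 1.91, -1.782]
ft_force: [0.8, -0.3, 0.3]
grip_width: 1.0
```

```bash
python3 st.py; python3 -c "
from bench import ctrl;print(ctrl.get_state()['joint_positions'])"
```

```text
t 3.58 tcp uvw mm [11.7  0.2 61.7] F uvw [ 0.7 -0.5 -0.1] M [-0.02  0.5  -0.05] width mm 87.0 turn err [0.008 0.012 0.06 ]
[ 0.34617315 -0.21257782 -0.21340475  2.07175046 -0.29878714  0.8691583
 -1.01018646]
```

play_rows(translation=[[1,3,0],[1,3,0],[1,3,0],[1,3,0],[1,3,0],[1,3,0],[1,3,0],[1,3,0],[1,3,0],[0,0,0]], turn=[[0.001,0.0013,0.0066],[0.001,0.0013,0.0066],[0.001,0.0013,0.0066],[0.001,0.0013,0.0066],[0.001,0.0013,0.0066],[0.001,0.0013,0.0066],[0.001,0.0013,0.0066],[0.001,0.0013,0.0066],[0.001,0.0013,0.0066],[0,0,0]], fingers=[1,1,1,1,1,1,1,1,1,1])

```text
time: 4.42
position: [0.5477, -0.0178, 0.2009]
tool_rot: [0.237, 1.887, -1.755]
ft_force: [0.3, -0.3, 0.5]
grip_width: 1.002
```

```bash
python3 st.py wrist:w2 scene:s2; python3 -c "
from bench import ctrl;print(ctrl.get_state()['joint_positions'])
import cv2
a=cv2.imread('pics/s2.png')[130:330,200:450]
cv2.imwrite('pics/s2z.png',cv2.resize(a,None,fx=3,fy=3,interpolation=2))"
```

```text
t 4.42 tcp uvw mm [ 0.8  0.2 35.2] F uvw [ 0.4 -0.4  0.4] M [-0.02  0.56  0.01] width mm 87.1 turn err [-0.     0.     0.002]
[ 0.33556886 -0.21682437 -0.20021136  2.15357431 -0.35669312  0.74221118
 -0.96093641]
```

View pics/w2.png

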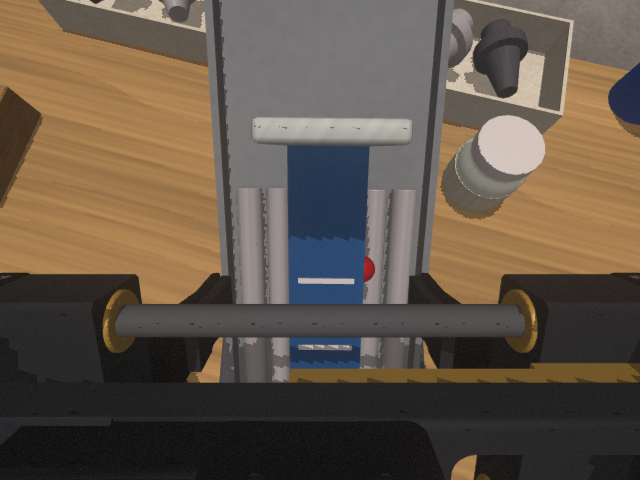

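View pics/s2z.png

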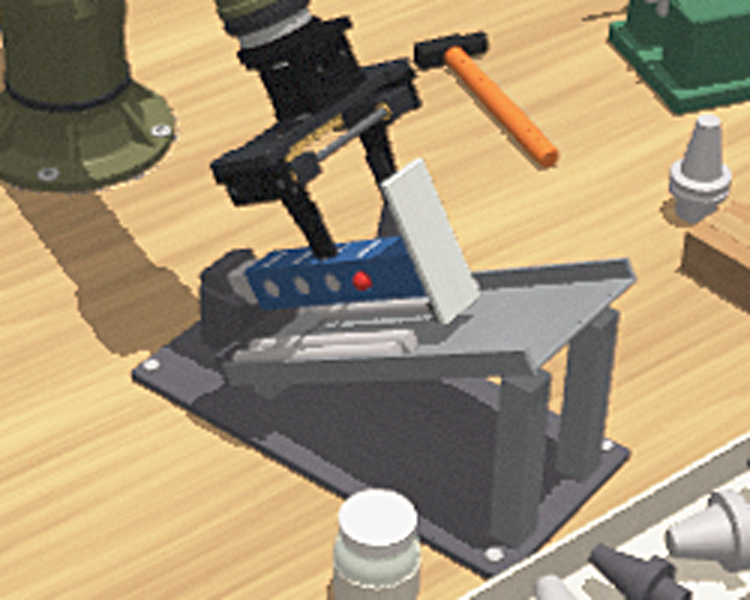

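The wrist view shows the hole line centred at (326,281), the button at (369,269) and the sleeve between both fingers. I'll check the fit against the wrist calibration.

Run:
```python
from st import *
ci=ctrl.camera_info("wrist"); K=np.linalg.inv(ci["camera_matrix"]); C=M.T@(-ci["R"].T@ci["t"]-MID)
for n,p,w in [("line0",(326,281),.02),("line1",(325,347.5),.02),("plateL",(253,121),.085),("plateR",(411,121),.085),("button",(370,268),0.002),("sleeveL@line",(289,282),.02),("sleeveR",(365,282),.02)]:
    d=M.T@ci["R"].T@K@np.array([*p,1.]); print(n,np.round((C+d*(w-C[2])/d[2])*1e3,1))
```

```text
line0 [ 3.3 -2.8 20. ]
line1 [-36.7  -2.4  20. ]
plateL [79.9 20.8 85. ]
plateR [ 80.  -26.8  85. ]
button [  4.3 -28.8   2. ]
sleeveL@line [ 2.7 17.  20. ]
sleeveR [  2.7 -23.7  20. ]
```

play_rows(translation=[[0,6,0.2],[0,6,0.2],[0,6,0.2],[0,6,0.2],[-0.3,6,0.2],[-0.3,6,0.2],[-0.3,6,0.3],[0,6,0],[0,6,0],[0,0,0]], turn=[[0,0,0],[0,0,0],[0,0,0],[0,0,0],[0,0,0],[0,0,0],[0,0,0],[0,0,0],[0,0,0],[0,0,0]], fingers=[1,1,1,1,1,1,1,1,1,1])

```text
time: 5.35
position: [0.5752, -0.0115, 0.1541]
tool_rot: [0.236, 1.888, -1.755]
ft_force: [0.4, -0.2, -1.1]
grip_width: 1.001
```

```bash
python3 st.py wrist:w3 scene:s3; python3 -c "
from bench import ctrl;print(ctrl.get_state()['joint_positions'])
import cv2
a=cv2.imread('pics/s3.png')[130:330,200:450]
cv2.imwrite('pics/s3z.png',cv2.resize(a,None,fx=3,fy=3,interpolation=2))"
```

```text
t 5.35 tcp uvw mm [  1.8  -1.1 -19.4] F uvw [-0.3 -0.3 -1.1] M [0.01 0.61 0.01] width mm 87.1 turn err [0.    0.001 0.002]
[ 0.32148658 -0.10469971 -0.22263092  2.16004561 -0.35339752  0.61881817
 -0.96332128]
```

View pics/s3z.png

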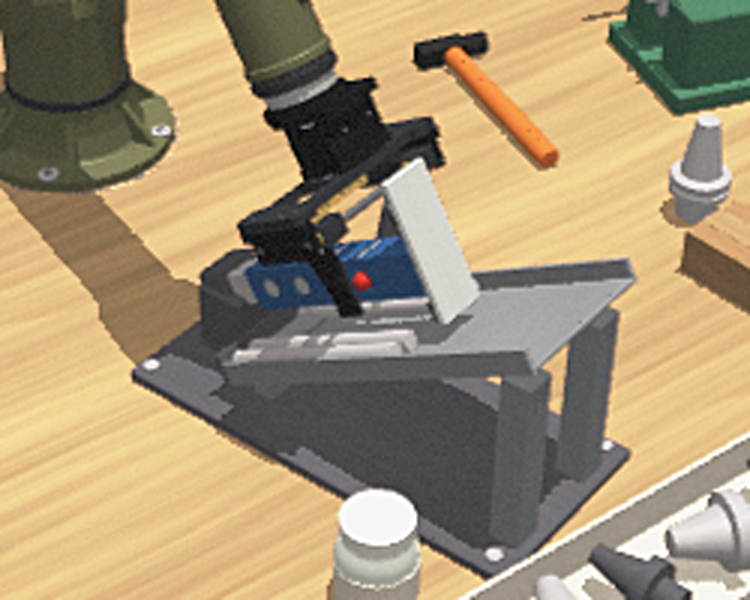

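View pics/w3.png

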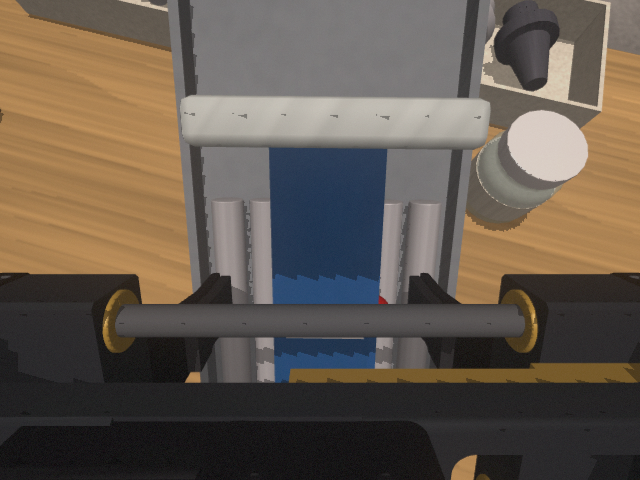

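The finger straddles the button at the right height. In the wrist view the sleeve sits about 1.5 mm to the right of the finger midpoint, so I'll shift that much and close.

play_rows(translation=[[-0.3,0,0.6],[-0.3,0,0.6],[0,0,0],[0,0,0],[0,0,0],[0,0,0],[0,0,0],[0,0,0],[0,0,0],[0,0,0]], turn=[[0,0,0],[0,0,0],[0,0,0],[0,0,0],[0,0,0],[0,0,0],[0,0,0],[0,0,0],[0,0,0],[0,0,0]], fingers=[1,1,0,-1,-1,-1,-1,-1,-1,-1], grip_force=40)

```text
time: 6.28
position: [0.5767, -0.0143, 0.1561]
tool_rot: [0.24, 1.884, -1.756]
ft_force: [2.2, -2.4, -1.7]
grip_width: 0.479
```

```bash
python3 st.py scene:s4; python3 -c "
import cv2
a=cv2.imread('pics/s4.png')[150:290,250:400]
cv2.imwrite('pics/s4z.png',cv2.resize(a,None,fx=4,fy=4,interpolation=2))"
```

```text
t 6.28 tcp uvw mm [  3.5  -4.2 -18. ] F uvw [ 0.4 -2.9 -2.2] M [0.06 0.44 0.02] width mm 41.7 turn err [-0.003 -0.    -0.   ]
```

View pics/s4z.png

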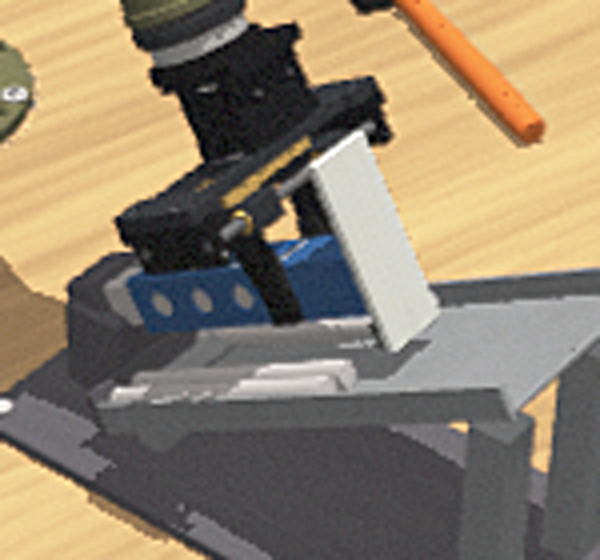

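Closed to 41.7 mm, so the button is pressed to the sleeve's side and hidden under the pad. Now I'll pull slowly up the slope, which is tool -x.

play_rows(translation=[[-1,0,0],[-1,0,0],[-1,0,0],[-1,0,0],[-1,0,0],[-1,0,0],[-1,0,0],[-1,0,0],[0,0,0],[0,0,0]], turn=[[0,0,0],[0,0,0],[0,0,0],[0,0,0],[0,0,0],[0,0,0],[0,0,0],[0,0,0],[0,0,0],[0,0,0]], fingers=[-1,-1,-1,-1,-1,-1,-1,-1,-1,-1])

```text
time: 7.17
position: [0.5796, -0.0125, 0.1578]
tool_rot: [0.232, 1.89, -1.759]
ft_force: [-15.3, -5.8, 6.8]
grip_width: 0.46
```

```bash
python3 st.py
```

```text
t 7.17 tcp uvw mm [  7.1  -3.2 -18.2] F uvw [-10.8  -1.4  14. ] M [-0.75  2.61 -0.11] width mm 40.0 turn err [-0.    -0.     0.008]
```

play_rows(translation=[[-1,-0.2,0],[-1,-0.2,0],[-1,-0.2,0],[-1,-0.2,0],[-1,-0.2,0],[0,0,0],[0,0,0],[0,0,0],[0,0,0],[0,0,0]], turn=[[0,0,0],[0,0,0],[0,0,0],[0,0,0],[0,0,0],[0,0,0],[0,0,0],[0,0,0],[0,0,0],[0,0,0]], fingers=[-1,-1,-1,-1,-1,-1,-1,-1,-1,-1])

```text
time: 8.0
position: [0.5805, -0.0122, 0.1584]
tool_rot: [0.226, 1.894, -1.762]
ft_force: [-19.8, -8.5, 4.2]
grip_width: 0.457
```

```bash
python3 st.py
```

```text
t 8.0 tcp uvw mm [  8.3  -3.2 -18.2] F uvw [-16.3  -2.8  14.3] M [-1.08  3.77  0.04] width mm 39.8 turn err [ 0.001 -0.001  0.014]
```

```bash
python3 st.py scene:s5; python3 -c "
import cv2
a=cv2.imread('pics/s5.png')[150:290,250:400]
cv2.imwrite('pics/s5z.png',cv2.resize(a,None,fx=4,fy=4,interpolation=2))"
```

```text
t 8.0 tcp uvw mm [  8.3  -3.2 -18.2] F uvw [-16.3  -2.8  14.3] M [-1.08  3.77  0.04] width mm 39.8 turn err [ 0.001 -0.001  0.014]
```

View pics/s5z.png

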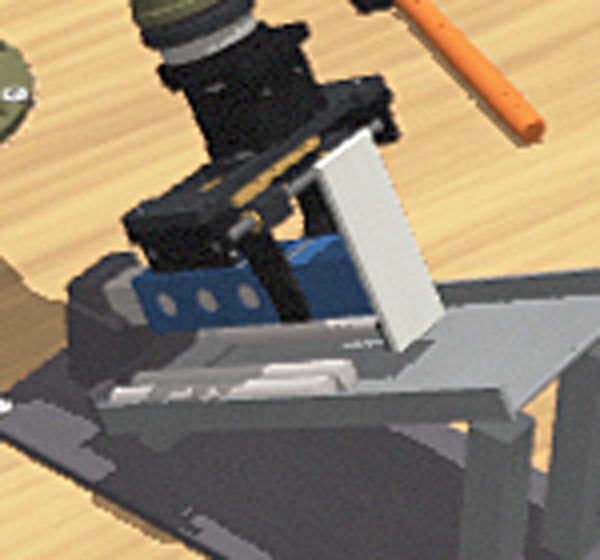

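The holes shifted by about 6 px in the zoomed view, so the sleeve has moved about 5 mm. I'll keep going.

play_rows(translation=[[-1,-0.2,0],[-1,-0.2,0],[-1,-0.2,0],[-1,-0.2,0],[-1,-0.2,0],[-1,-0.2,0],[-1,-0.2,0],[-1,-0.2,0],[0,0,0],[0,0,0]], turn=[[0,0,0],[0,0,0],[0,0,0],[0,0,0],[0,0,0],[0,0,0],[0,0,0],[0,0,0],[0,0,0],[0,0,0]], fingers=[-1,-1,-1,-1,-1,-1,-1,-1,-1,-1])

```text
time: 8.88
position: [0.5881, -0.0102, 0.1632]
tool_rot: [0.23, 1.893, -1.761]
ft_force: [0.5, -6.4, -12.8]
grip_width: 0.455
```

```bash
python3 st.py
```

```text
t 8.88 tcp uvw mm [ 17.4  -3.3 -18. ] F uvw [ -7.4  -6.3 -10.5] M [-1.71  2.43 -0.28] width mm 39.6 turn err [ 0.    -0.002  0.011]
```

play_rows(translation=[[-1.2,0.1,0],[-1.2,0.1,0],[-1.2,0.1,0],[-1.2,0.1,0],[-1.2,0.1,0],[-1.2,0,0],[-1.2,0,0],[-1.2,0,0],[-1.2,0,0],[-1.2,0,0]], turn=[[0,0,0],[0,0,0],[0,0,0],[0,0,0],[0,0,0],[0,0,0],[0,0,0],[0,0,0],[0,0,0],[0,0,0]], fingers=[-1,-1,-1,-1,-1,-1,-1,-1,-1,-1])

```text
time: 9.72
position: [0.5984, -0.0075, 0.1692]
tool_rot: [0.23, 1.893, -1.761]
ft_force: [-5.4, -6.6, -8.1]
grip_width: 0.454
```

```bash
python3 st.py
```

```text
t 9.72 tcp uvw mm [ 29.7  -3.5 -18. ] F uvw [-10.1  -4.9  -3.6] M [-1.52  2.93 -0.36] width mm 39.5 turn err [ 0.    -0.002  0.012]
```

play_rows(translation=[[-1,0,0],[-1,0,0],[-1,0,0],[-1,0,0],[-1,0,0],[-1,0,0],[-1,0,0],[-1,0,0],[-1,0,0],[0,0,0]], turn=[[0,0,0],[0,0,0],[0,0,0],[0,0,0],[0,0,0],[0,0,0],[0,0,0],[0,0,0],[0,0,0],[0,0,0]], fingers=[-1,-1,-1,-1,-1,-1,-1,-1,-1,-1], grip_force=25)

```text
time: 10.55
position: [0.6087, -0.0047, 0.1755]
tool_rot: [0.236, 1.89, -1.758]
ft_force: [4.8, -3.9, -11.1]
grip_width: 0.457
```

```bash
python3 st.py
```

```text
t 10.55 tcp uvw mm [ 42.1  -3.6 -17.9] F uvw [ -2.5  -5.1 -11.4] M [-1.43  1.25 -0.42] width mm 39.7 turn err [-0.001 -0.002  0.005]
```

```bash
python3 st.py scene:s6; python3 -c "
import cv2
a=cv2.imread('pics/s6.png')[150:290,250:400]
cv2.imwrite('pics/s6z.png',cv2.resize(a,None,fx=4,fy=4,interpolation=2))"
```

```text
t 10.55 tcp uvw mm [ 42.1  -3.6 -17.9] F uvw [ -2.5  -5.1 -11.4] M [-1.43  1.25 -0.42] width mm 39.7 turn err [-0.001 -0.002  0.005]
```

View pics/s6z.png

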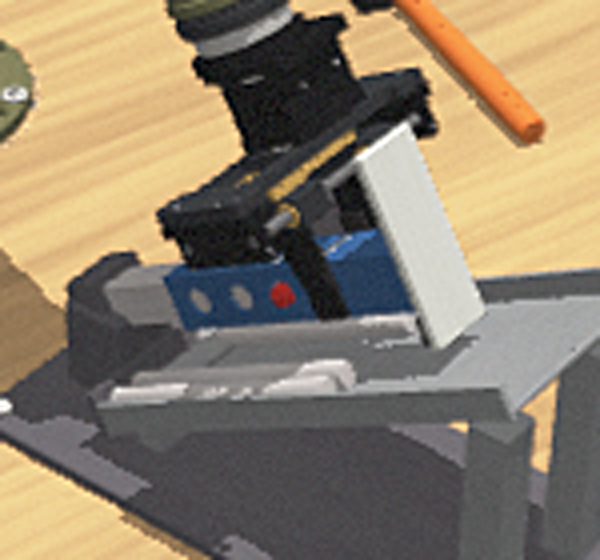

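In the zoomed view the button stands out in the second hole at (283,295), and the pull force has dropped. That means it has latched. I'll open and go back down over the button.

play_rows(translation=[[0,0,0],[0,0,0],[0,0,0],[0,0,0],[0,0,0],[8.4,0,0.2],[8.4,0,0.2],[8.4,0,0.2],[8.4,0.5,0.2],[8.4,0.5,0.2]], turn=[[0,0,0],[0,0,0],[0,0,0],[0,0,0],[0,0,0],[0,0,0],[0,0,0],[0,0,0],[0,0,0],[0,0,0]], fingers=[1,1,1,1,1,1,1,1,1,1])

```text
time: 11.43
position: [0.5749, -0.0144, 0.1561]
tool_rot: [0.238, 1.886, -1.755]
ft_force: [0.0, 0.0, -0.4]
grip_width: 0.995
```

```bash
python3 st.py scene:s7 wrist:w7; python3 -c "
import cv2
a=cv2.imread('pics/s7.png')[150:290,250:400]
cv2.imwrite('pics/s7z.png',cv2.resize(a,None,fx=4,fy=4,interpolation=2))"
```

```text
t 11.43 tcp uvw mm [  1.9  -3.8 -17.1] F uvw [-0.1  0.  -0.4] M [-0.03  0.53 -0.03] width mm 86.6 turn err [-0.001  0.     0.001]
```

View pics/s7z.png

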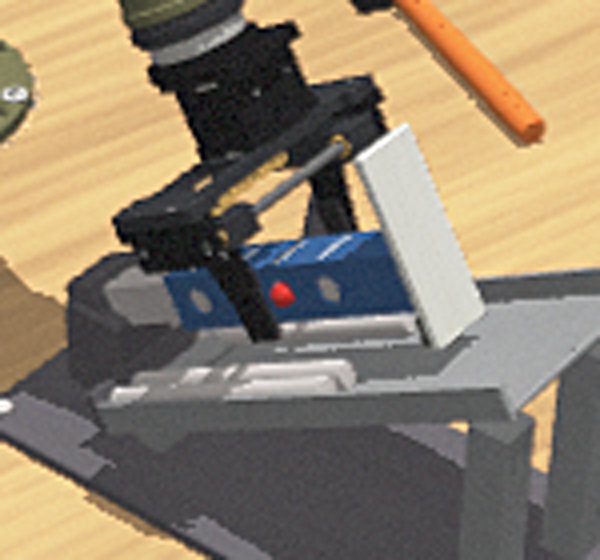

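View pics/w7.png

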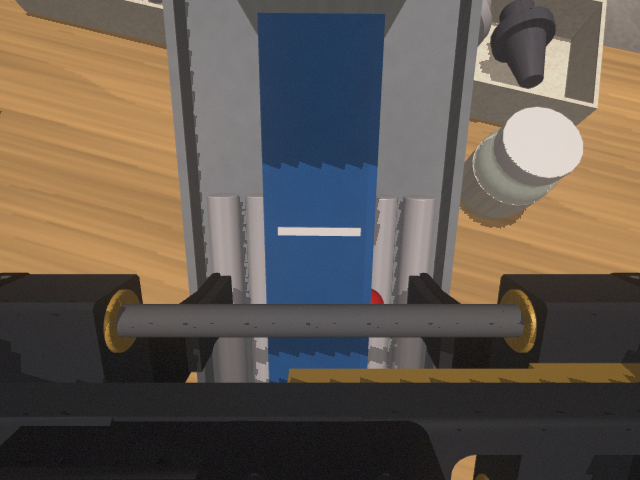

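Latched: the button is out at (283,294) in the zoom, with one empty hole above it. Now I'll squeeze again for the second hole.

play_rows(translation=[[-1,0.3,0],[0,0,0],[0,0,0],[0,0,0],[0,0,0],[0,0,0],[0,0,0],[0,0,0],[0,0,0],[0,0,0]], turn=[[0,0,0],[0,0,0],[0,0,0],[0,0,0],[0,0,0],[0,0,0],[0,0,0],[0,0,0],[0,0,0],[0,0,0]], fingers=[0.5,0,-1,-1,-1,-1,-1,-1,-1,-1], grip_force=40)

```text
time: 12.37
position: [0.5771, -0.0133, 0.1573]
tool_rot: [0.238, 1.886, -1.754]
ft_force: [-0.9, 1.6, 0.8]
grip_width: 0.457
```

```bash
python3 st.py
```

```text
t 12.37 tcp uvw mm [  4.6  -3.3 -17.3] F uvw [0.  1.8 1. ] M [ 0.14  0.5  -0.26] width mm 39.7 turn err [-0.  0.  0.]
```

play_rows(translation=[[-1.2,0,0],[-1.2,0,0],[-1.2,0,0],[-1.2,0,0],[-1.2,0,0],[-1.2,0,0],[-1.2,0,0],[-1.2,0,0],[-1.2,0,0],[-1.2,0,0]], turn=[[0,0,0],[0,0,0],[0,0,0],[0,0,0],[0,0,0],[0,0,0],[0,0,0],[0,0,0],[0,0,0],[0,0,0]], fingers=[-1,-1,-1,-1,-1,-1,-1,-1,-1,-1])

```text
time: 13.2
position: [0.5819, -0.012, 0.16]
tool_rot: [0.227, 1.893, -1.759]
ft_force: [-24.7, -3.8, 11.9]
grip_width: 0.46
```

```bash
python3 st.py
```

```text
t 13.2 tcp uvw mm [ 10.3  -3.4 -17.5] F uvw [-15.6   2.9  22.7] M [ 0.08  3.77 -0.21] width mm 40.0 turn err [0.002 0.    0.012]
```

play_rows(translation=[[-1,-0.2,0],[-1,-0.2,0],[-1,-0.2,0],[-1,-0.2,0],[-1,-0.1,0],[-1,0,0],[-1,0,0],[0,0,0],[0,0,0],[0,0,0]], turn=[[0,0,0],[0,0,0],[0,0,0],[0,0,0],[0,0,0],[0,0,0],[0,0,0],[0,0,0],[0,0,0],[0,0,0]], fingers=[-1,-1,-1,-1,-1,-1,-1,-1,-1,-1])

```text
time: 14.03
position: [0.583, -0.0116, 0.1606]
tool_rot: [0.219, 1.899, -1.764]
ft_force: [-33.5, -6.3, 11.8]
grip_width: 0.454
```

```bash
python3 st.py
```

```text
t 14.03 tcp uvw mm [ 11.6  -3.3 -17.5] F uvw [-23.5   3.   27.3] M [-0.11  5.61 -0.18] width mm 39.5 turn err [ 0.004 -0.001  0.021]
```

```bash
python3 st.py scene:s8; python3 -c "
import cv2
a=cv2.imread('pics/s8.png')[150:290,250:400]
cv2.imwrite('pics/s8z.png',cv2.resize(a,None,fx=4,fy=4,interpolation=2))"
```

```text
t 14.03 tcp uvw mm [ 11.6  -3.3 -17.5] F uvw [-23.5   3.   27.3] M [-0.11  5.61 -0.18] width mm 39.5 turn err [ 0.004 -0.001  0.021]
```

View pics/s8z.png

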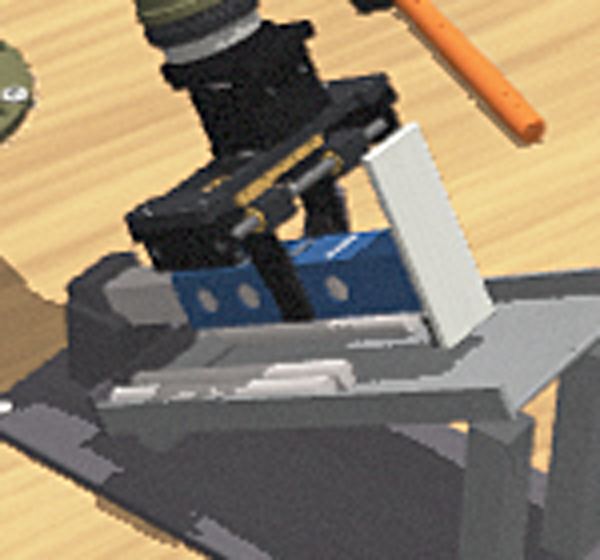

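The upper hole moved from 328 to 337, about 8 mm, so the sleeve is sliding. Pressing down along the slope normal is adding drag, so I'll relieve that before pulling further.

play_rows(translation=[[0,-0.5,0],[0,-0.5,0],[0,-0.5,0],[0,-0.5,0],[0,0,0],[0,0,0],[0,0,0],[0,0,0],[0,0,0],[0,0,0]], turn=[[0,0,0],[0,0,0],[0,0,0],[0,0,0],[0,0,0],[0,0,0],[0,0,0],[0,0,0],[0,0,0],[0,0,0]], fingers=[-1,-1,-1,-1,-1,-1,-1,-1,-1,-1])

```text
time: 14.92
position: [0.5829, -0.0116, 0.1607]
tool_rot: [0.22, 1.899, -1.764]
ft_force: [-16.3, -5.0, -5.0]
grip_width: 0.457
```

```bash
python3 st.py
```

```text
t 14.92 tcp uvw mm [ 11.6  -3.3 -17.4] F uvw [-17.3  -0.5   4.2] M [-0.86  4.29 -0.13] width mm 39.7 turn err [ 0.003 -0.001  0.02 ]
```

play_rows(translation=[[-1,-0.1,0],[-1,-0.1,0],[-1,-0.1,0],[-1,-0.1,0],[0,0,0],[0,0,0],[0,0,0],[0,0,0],[0,0,0],[0,0,0]], turn=[[0,0,0],[0,0,0],[0,0,0],[0,0,0],[0,0,0],[0,0,0],[0,0,0],[0,0,0],[0,0,0],[0,0,0]], fingers=[-1,-1,-1,-1,-1,-1,-1,-1,-1,-1])

```text
time: 15.75
position: [0.583, -0.0116, 0.1608]
tool_rot: [0.214, 1.903, -1.767]
ft_force: [-27.4, -7.7, -2.5]
grip_width: 0.457
```

```bash
python3 st.py
```

```text
t 15.75 tcp uvw mm [ 11.7  -3.3 -17.4] F uvw [-25.9  -0.1  12.1] M [-0.9   5.77 -0.13] width mm 39.8 turn err [ 0.005 -0.001  0.027]
```

At 26 N the sleeve stopped about 7 mm along. By then the pad's lower edge has nearly left the button tip. I'll take off the pull, open, and grip again lower so the pad covers the dome.

play_rows(translation=[[2,0,0],[2,0,0],[2,0,0],[2,0,0],[2,0,0],[2,0,0],[1,0,0],[0,0,0],[0,0,0],[0,0,0]], turn=[[0,0,0],[0,0,0],[0,0,0],[0,0,0],[0,0,0],[0,0,0],[0,0,0],[0,0,0],[0,0,0],[0,0,0]], fingers=[-1,-1,-1,-1,-1,-1,-1,-1,-1,-1])

```text
time: 16.58
position: [0.5819, -0.0119, 0.1605]
tool_rot: [0.234, 1.891, -1.757]
ft_force: [13.2, -1.7, -25.0]
grip_width: 0.456
```

```bash
python3 st.py
```

```text
t 16.58 tcp uvw mm [ 10.5  -3.3 -17.1] F uvw [ -1.9  -5.2 -27.8] M [-1.17  1.32 -0.56] width mm 39.7 turn err [ 0.001 -0.001  0.006]
```

play_rows(translation=[[0,0,0],[0,0,0],[0,0,0],[0,0,0],[0,0,0],[2,0,0],[2,0,0],[2,0,0],[2,0,0],[2,0,0]], turn=[[0,0,0],[0,0,0],[0,0,0],[0,0,0],[0,0,0],[0,0,0],[0,0,0],[0,0,0],[0,0,0],[0,0,0]], fingers=[1,1,1,1,1,1,1,1,1,1])

```text
time: 17.42
position: [0.5751, -0.0143, 0.1598]
tool_rot: [0.238, 1.886, -1.755]
ft_force: [-0.9, 0.5, -0.6]
grip_width: 0.994
```

```bash
python3 st.py scene:s9 wrist:w9; python3 -c "
import cv2
a=cv2.imread('pics/s9.png')[150:290,250:400]
cv2.imwrite('pics/s9z.png',cv2.resize(a,None,fx=4,fy=4,interpolation=2))"
```

```text
t 17.42 tcp uvw mm [  4.   -3.8 -14.1] F uvw [-1.   0.8 -0.1] M [ 0.    0.55 -0.01] width mm 86.5 turn err [-0.001  0.001  0.001]
```

View pics/s9z.png

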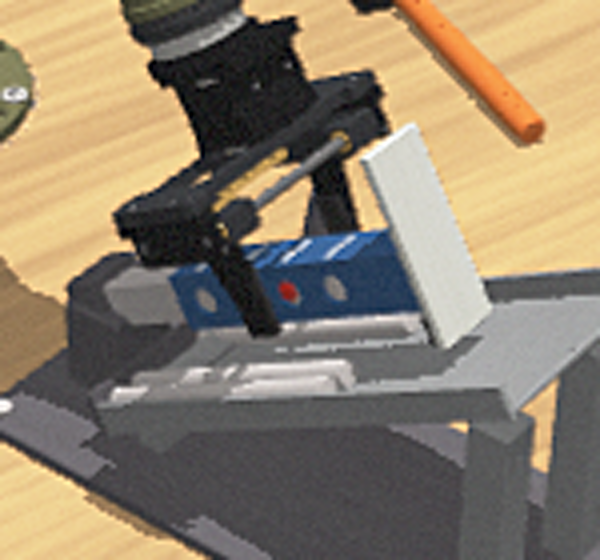

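View pics/w9.png

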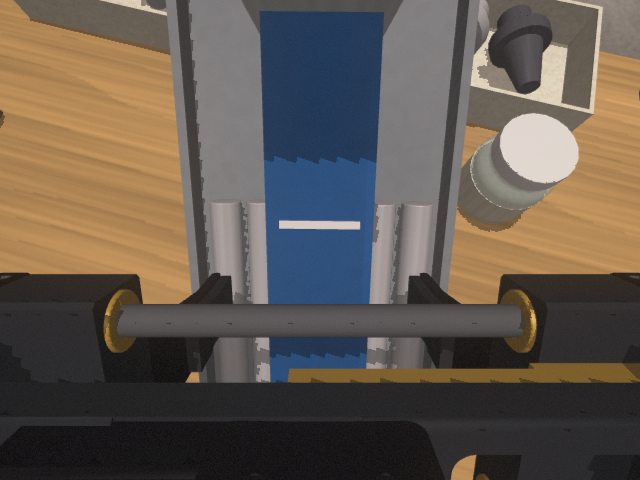

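The sleeve is a few mm past the hole, and the button is wedged nearly flush under its edge, with red showing at (288,291). Closing now puts the pad squarely over the button.

play_rows(translation=[[0.5,1.3,0],[0.5,1.3,0],[0.5,1.3,0],[0,0,0],[0,0,0],[0,0,0],[0,0,0],[0,0,0],[0,0,0],[0,0,0]], turn=[[0,0,0],[0,0,0],[0,0,0],[0,0,0],[0,0,0],[0,0,0],[0,0,0],[0,0,0],[0,0,0],[0,0,0]], fingers=[1,0.5,0,-1,-1,-1,-1,-1,-1,-1], grip_force=45)

```text
time: 18.35
position: [0.5759, -0.0135, 0.1559]
tool_rot: [0.238, 1.886, -1.754]
ft_force: [-2.3, 0.3, 0.2]
grip_width: 0.453
```

```bash
python3 st.py
```

```text
t 18.35 tcp uvw mm [  2.9  -3.2 -17.9] F uvw [-1.7  0.9  1.2] M [ 0.07  0.67 -0.19] width mm 39.5 turn err [-0.     0.001  0.001]
```

play_rows(translation=[[-1,-0.2,0],[-1,-0.2,0],[-1,-0.2,0],[-1,-0.2,0],[-1,-0.2,0],[-1,-0.2,0],[-1,-0.2,0],[-1,-0.2,0],[0,0,0],[0,0,0]], turn=[[0,0,0],[0,0,0],[0,0,0],[0,0,0],[0,0,0],[0,0,0],[0,0,0],[0,0,0],[0,0,0],[0,0,0]], fingers=[-1,-1,-1,-1,-1,-1,-1,-1,-1,-1])

```text
time: 19.18
position: [0.5765, -0.0133, 0.1562]
tool_rot: [0.226, 1.894, -1.76]
ft_force: [-14.6, -3.9, 0.5]
grip_width: 0.455
```

```bash
python3 st.py
```

```text
t 19.18 tcp uvw mm [  3.6  -3.2 -18. ] F uvw [-12.8   0.1   8. ] M [-0.3   3.07  0.01] width mm 39.6 turn err [0.002 0.    0.013]
```

play_rows(translation=[[-1,-0.2,0],[-1,-0.2,0],[-1,-0.2,0],[-1,-0.2,0],[-1,-0.2,0],[-1,-0.2,0],[0,0,0],[0,0,0],[0,0,0],[0,0,0]], turn=[[0,0,0],[0,0,0],[0,0,0],[0,0,0],[0,0,0],[0,0,0],[0,0,0],[0,0,0],[0,0,0],[0,0,0]], fingers=[-1,-1,-1,-1,-1,-1,-1,-1,-1,-1])

```text
time: 20.02
position: [0.5771, -0.0131, 0.1565]
tool_rot: [0.218, 1.9, -1.764]
ft_force: [-22.3, -5.4, -3.1]
grip_width: 0.454
```

```bash
python3 st.py
```

```text
t 20.02 tcp uvw mm [  4.2  -3.2 -18. ] F uvw [-21.4   0.8   8.7] M [-0.71  4.77  0.09] width mm 39.5 turn err [ 0.004 -0.001  0.022]
```

play_rows(translation=[[-1,-0.2,0],[-1,-0.2,0],[-1,-0.2,0],[-1,-0.2,0],[-1,-0.2,0],[-1,-0.2,0],[0,0,0],[0,0,0],[0,0,0],[0,0,0]], turn=[[0,0,0],[0,0,0],[0,0,0],[0,0,0],[0,0,0],[0,0,0],[0,0,0],[0,0,0],[0,0,0],[0,0,0]], fingers=[-1,-1,-1,-1,-1,-1,-1,-1,-1,-1])

```text
time: 20.85
position: [0.5866, -0.0106, 0.1626]
tool_rot: [0.228, 1.894, -1.759]
ft_force: [6.6, -2.4, -27.3]
grip_width: 0.457
```

```bash
python3 st.py
```

```text
t 20.85 tcp uvw mm [ 15.8  -3.3 -17.7] F uvw [ -8.7  -4.1 -26.6] M [-1.59  2.69 -0.24] width mm 39.8 turn err [ 0.002 -0.001  0.012]
```

Broken free and under the wall. I'll take a picture to set the remaining distance.

```bash
python3 st.py scene:s10; python3 -c "
import cv2
a=cv2.imread('pics/s10.png')[150:290,250:400]
cv2.imwrite('pics/s10z.png',cv2.resize(a,None,fx=4,fy=4,interpolation=2))"
```

```text
t 20.85 tcp uvw mm [ 15.8  -3.3 -17.7] F uvw [ -8.7  -4.1 -26.6] M [-1.59  2.69 -0.24] width mm 39.8 turn err [ 0.002 -0.001  0.012]
```

View pics/s10z.png

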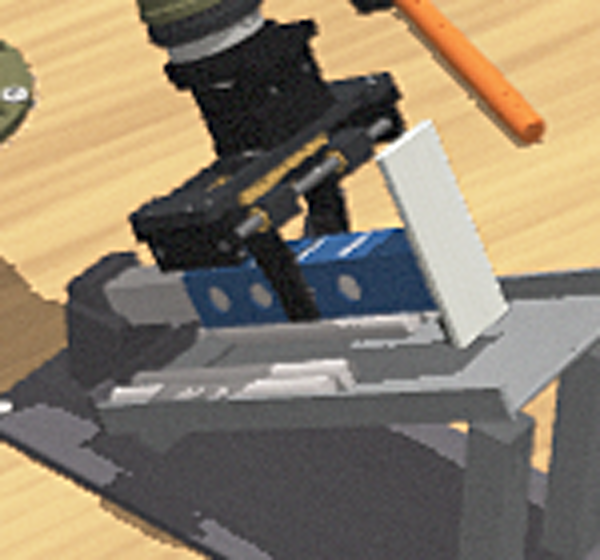

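The next hole is at (261,293) and the button at 283, so about 20 mm remain.

play_rows(translation=[[-1.2,0.2,0],[-1.2,0.2,0],[-1.2,0.2,0],[-1.2,0.2,0],[-1.2,0.2,0],[-1.2,0,0],[-1.2,0,0],[-1.2,0,0],[-1.2,0,0],[-1.2,0,0]], turn=[[0,0,0],[0,0,0],[0,0,0],[0,0,0],[0,0,0],[0,0,0],[0,0,0],[0,0,0],[0,0,0],[0,0,0]], fingers=[-1,-1,-1,-1,-1,-1,-1,-1,-1,-1])

```text
time: 21.73
position: [0.5983, -0.0075, 0.1696]
tool_rot: [0.231, 1.892, -1.758]
ft_force: [5.2, -1.9, -25.8]
grip_width: 0.46
```

```bash
python3 st.py
```

```text
t 21.73 tcp uvw mm [ 29.8  -3.5 -17.7] F uvw [ -9.   -3.2 -24.6] M [-1.45  2.71 -0.3 ] width mm 40.1 turn err [ 0.001 -0.001  0.009]
```

play_rows(translation=[[-0.6,0.2,0],[-0.6,0.2,0],[-0.6,0.2,0],[-0.6,0.2,0],[-0.6,0.2,0],[-0.6,0,0],[-0.6,0,0],[-0.6,0,0],[0,0,0],[0,0,0]], turn=[[0,0,0],[0,0,0],[0,0,0],[0,0,0],[0,0,0],[0,0,0],[0,0,0],[0,0,0],[0,0,0],[0,0,0]], fingers=[-1,-1,-1,-1,-1,-1,-1,-1,-1,-1], grip_force=25)

```text
time: 22.57
position: [0.6053, -0.0057, 0.1739]
tool_rot: [0.237, 1.889, -1.755]
ft_force: [8.6, -1.3, -24.0]
grip_width: 0.456
```

```bash
python3 st.py scene:s11; python3 -c "
import cv2
a=cv2.imread('pics/s11.png')[150:290,250:400]
cv2.imwrite('pics/s11z.png',cv2.resize(a,None,fx=4,fy=4,interpolation=2))"
```

```text
t 22.57 tcp uvw mm [ 38.3  -3.5 -17.6] F uvw [ -5.1  -3.6 -24.7] M [-0.88  1.74 -0.39] width mm 39.7 turn err [ 0.    -0.001  0.003]
```

View pics/s11z.png

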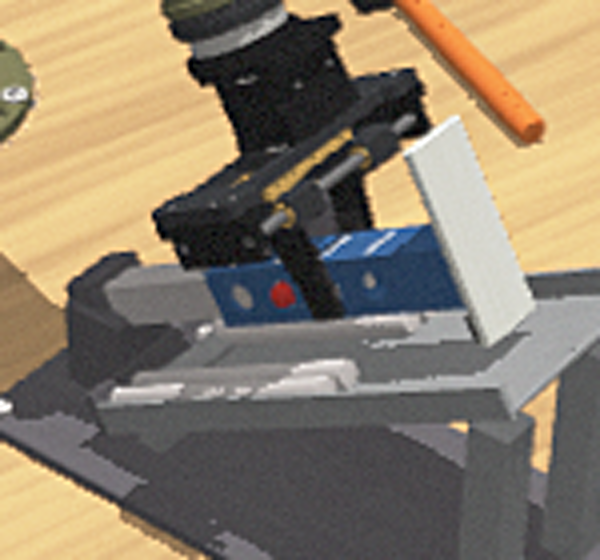

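The button has popped out in the second hole at (283,293), with only the last hole left below it. I'll release and check.

play_rows(translation=[[0,0,0],[0,0,0],[0,0,0],[0,0,0],[0,0,0],[0,0,0],[0,-5,0],[0,-8,0],[0,-10,0],[0,-10,0]], turn=[[0,0,0],[0,0,0],[0,0,0],[0,0,0],[0,0,0],[0,0,0],[0,0,0],[0,0,0],[0,0,0],[0,0,0]], fingers=[1,1,1,1,1,1,1,1,1,1])

```text
time: 23.45
position: [0.5895, -0.0103, 0.2057]
tool_rot: [0.238, 1.885, -1.754]
ft_force: [-0.1, -0.4, -0.1]
grip_width: 0.995
```

play_rows(translation=[[0,-8,0],[0,-8,0],[0,-8,0],[0,-8,0],[0,-8,0],[0,0,0],[0,0,0],[0,0,0],[0,0,0],[0,0,0]], turn=[[0,0,0],[0,0,0],[0,0,0],[0,0,0],[0,0,0],[0,0,0],[0,0,0],[0,0,0],[0,0,0],[0,0,0]], fingers=[1,1,1,1,1,1,1,1,1,1])

```text
time: 24.28
position: [0.5704, -0.0153, 0.2385]
tool_rot: [0.237, 1.887, -1.755]
ft_force: [0.0, -0.4, 0.4]
grip_width: 0.998
```

```bash
python3 st.py scene:s12 wrist:w12; python3 -c "
import cv2
from bench import ctrl;print(ctrl.get_state()['joint_positions'])
a=cv2.imread('pics/s12.png')[150:290,250:400]
cv2.imwrite('pics/s12z.png',cv2.resize(a,None,fx=4,fy=4,interpolation=2))"
```

```text
t 24.28 tcp uvw mm [39.2 -3.4 56.5] F uvw [ 0.1 -0.4  0.4] M [0.03 0.57 0.05] width mm 86.8 turn err [-0.     0.001  0.002]
[ 0.33521738 -0.195384   -0.21075204  2.05988063 -0.3224354   0.8075911
 -1.01129079]
```

View pics/s12z.png

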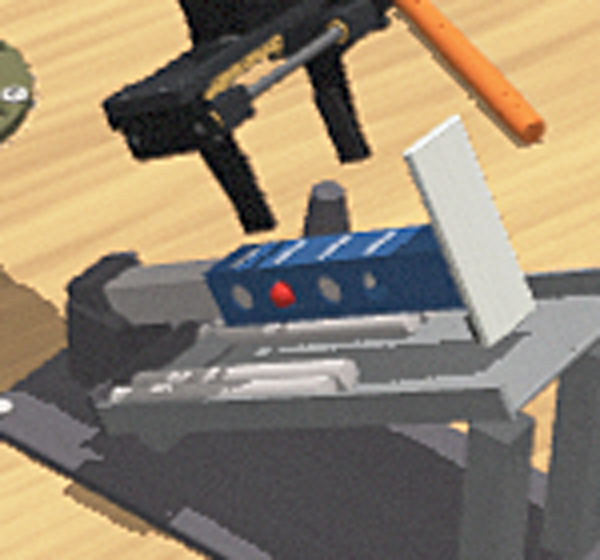

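View pics/w12.png

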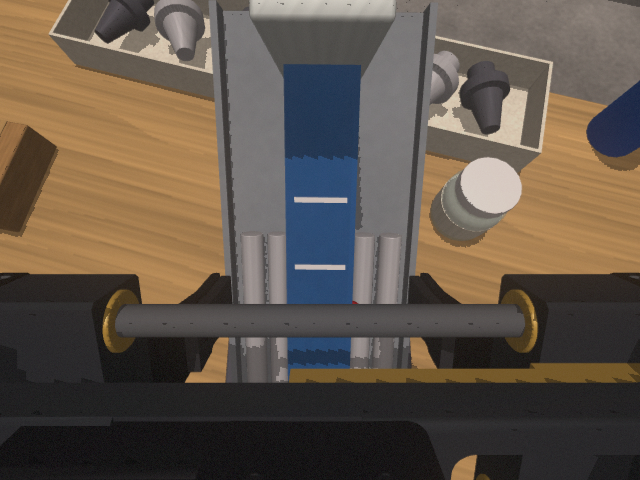

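Run:
```python
import cv2,numpy as np
from bench import ctrl
cv2.imwrite("pics/t13.png",ctrl.get_image("top"))
for n in ["scene0","s7","s9","s12","top0","t13"]:
    a=cv2.imread(f"pics/{n}.png").astype(int)
    m=(a[...,2]>110)&(a[...,2]>2*a[...,1])&(a[...,2]>2*a[...,0]); 
    m[:, :300]=0; m[:,345:]=0; m[:205]=0; m[240:]=0
    y,x=np.nonzero(m); print(n,len(x),x.mean() if len(x) else 0,y.mean() if len(x) else 0)
a=cv2.imread("pics/t13.png")
cv2.imwrite("pics/t13z.png",cv2.resize(a[60:335,220:400],None,fx=2.1,fy=2.1,interpolation=2))
```

```text
scene0 26 320.3076923076923 223.1153846153846
s7 24 320.2083333333333 223.25
s9 13 321.61538461538464 222.46153846153845
s12 25 320.2 223.12
top0 8 322.5 220.0
t13 0 0 0
```

View pics/t13z.png

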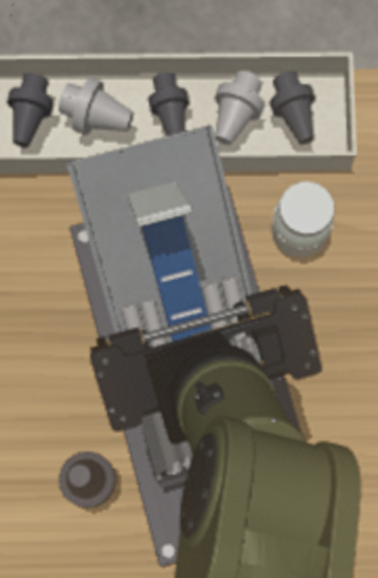

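The button's red patch covers 25 px at (320.2,223.1), against 26 px at the start, so it stands fully out. The top view shows the jar, the dark holder and the tool tray where they were, and the hand is clear of the sleeve.

```bash
python3 -c "
from bench import ctrl;print(ctrl.close_job())"
```

```text
the job is handed in; nothing more can be done
None
```

The stop is lengthened by two holes and handed in at about 24 s. The sleeve latched in the first hole, then in the second, and never went past it.

**Last checks:**
- **Latch:** The scene view shows the button in the third hole from the top, with two empty holes above and one below. It shows 25 px of red at the same spot as the start, where it showed 26 px, so I take it as fully out.
- **Hand:** The gripper is open with its fingertips about 35 mm above the sleeve, and the force reads about zero.
- **Bench:** In the last top view the jar, the dark holder and the tool tray stood where they did at the start. The arm hid the other holder and the cartons' side, so I did not re-check those.

**What did not go smoothly:**
- **Second pull:** The sleeve jammed about 7 mm out of the first hole, with the pad nearly off the button. The pull reached about 26 N while the button was held in, not latched. I let go there, gripped lower over the button and finished the slide. The pull read 21 N just before it broke free, so the peak was probably higher.
- **Pull at the latches:** The pull along the slope read 2.5 N at the first latch and 5 N at the second. At the second there was also about 25 N sideways to the slope, which went when I opened the gripper.
- **Speed at the second latch:** In the last step the sleeve moved about 8.5 mm although only 4.8 mm was commanded. It may have snapped into the hole briefly faster than intended.
- **Joint 2:** On the way in it read -0.3007 against its limit of -0.3. I moved it off the limit at once.

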